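# Seat the hardness reference block in the stage recess

## Task

Get the hardness stage ready for calibration: take the round reference block from the rubber mat, set it down gently and flat on the clear end of the steel locating plate, then slide it along the plate without lifting it again until it drops into the shallow round recess and sits fully home and flat. Let go of it and do not press it hard at any moment. Leave the square block, the anvil and the wrench where they are.

Things in the scene. Friction and masses are not known exactly. Their poses are not given: they have to be found in the camera images.
- round_block: Round reference block: plain bright steel disc, 50 mm diameter, 14 mm thick, 0.15 to 0.3 kg, lying flat on a 3 mm thick black rubber mat (260 x 260 mm, on the robot's right). The only low round disc on the mat. Origin at the centre of its underside, z up. Left free to tip when partly over the recess, its side towards the recess dips.
- stage: Fixed hardness stage, bolted down: grey base 190 (its x) x 290 (y) x 20 mm, carrying a bright steel locating plate 140 (x) x 230 (y) x 12 mm with a flat bare top 32 mm above this origin (centre of the base's underside, z up). The plate was clamped by hand up to 10 mm off its nominal place along x and along y: not measured, new each time, fixed during the work, never turned.
- recess_nominal (a point): Where the recess centre would be with the plate in its nominal place: stage x = 0, y = +50 mm, at the plate's top (32 mm). The true recess, moving with the plate, is up to 10 mm away along stage x and up to 10 mm along y. It is round, 53 mm diameter, 4 mm deep with a dull dark floor: floor 28 mm above the stage's origin; a seated block stands 10 mm proud. Axes as the stage's.
- clear_end (a point): Middle of the clear end of the plate, only flat steel: stage x = 0, y = -50 mm, at the plate's top (32 mm), 100 mm from recess_nominal. Axes as the stage's.
- square_block: Bystander: a square steel reference block, 50 x 50 x 14 mm, lying loose on the mat. Origin at the centre of its underside.
- anvil: Bystander: a dark steel anvil, a stem 32 mm in diameter with a 48 mm head on top, 34 mm high, standing loose on the mat. Origin at the centre of its underside.
- wrench: Bystander: a loose steel wrench, about 160 mm long, lying on the bench beyond the mat. Origin at the middle of its underside.

How it is judged:
By the outcome, as a careful person would: the job done as asked, in the order asked, and still so for the second after the job is handed in, with the robot touching nothing.
It also fails if it takes over 72 s, if anything falls off the work surface, if the arm or the gripper's body presses on something with over 40 N, if the wrist force passes 120 N, or if a joint passes its speed limit or range.

## Robot

A 6-joint arm with a two-finger parallel gripper is mounted at the origin on the work surface. World frame = base frame: x ahead of the robot, y to its left, z up, the work surface at z = 0. Lengths are in m, angles in rad, forces in N, time in s.
With the tool pointing down it reaches from about 0.275 to 0.75 m from the base axis. Payload 10.2 kg.
Tool frame: the origin (TCP) lies midway between the tips of the shut fingers; the grasp point (between the pads) lies 19 mm behind it (env.hold_point_z is the distance from the TCP to the grasp point, in m); z points along the fingers, y is the line along which they close (so a half turn about z gives the same grasp; the last joint's range is limited). The gripper opens to 85 mm and grips with 20 to 120 N. Pads are 22 mm wide; open, the fingers measure 114 mm over their backs; the gripper's body (76 mm by 85 mm) begins 54 mm behind the grasp point. The pads swing forward as they close: fully open they stand 13 mm farther back than shut.
Start: joints at [-0.223, 0.313, 1.498, -0, 1.331, -0.223], TCP at [0.525, -0, 0.231] pointing down, gripper open.
Joint ranges: [-2.94, 2.94], [-0.97, 2.17], [0.19, 2.56], [-1.23, 4.37], [0.02, 3.11], [-2.88, 2.88]. Speed limits (rad/s): [2.39, 2.39, 3.01, 3.14, 3.14, 3.14].

## Interface

Orientations are given as a unit quaternion [x, y, z, w].
In Python, from bench import env, kinematics, monitor, eyes, job gives the robot as it stands. The module is installed in compiled form; this text tells all that it offers. Calls block until the motion is done:
- env.reach(position, orientation): joint-space move of the TCP to a pose.
- env.movel(position, velocity=0.15, frame=None, guard=None): straight line of the TCP; frame=None keeps the orientation; velocity is the mean speed in m/s. With guard (N) it stops when the force on the tool has changed by that much, and returns True; else False.
- env.set_joints(angles): joint-space move.
- env.release() and env.close_gripper(effort=None): open the fingers fully, or close them until they stop; effort is the grip in N (None keeps the last).
- env.hold(seconds).
- kinematics.ik(position, orientation): joint angles nearest the present ones, or None.
- monitor.sense(): the state.
- eyes.grab_frame(name): name is "scene" or "side" or "wrist"; returns a dict with "frame" (480x640x3 uint8, red, green, blue), "mtx" (3x3 intrinsics, pixels), "view" (4x4, takes a point from world to camera coordinates). Camera axes: x right, y down, z forward; pixel columns grow to the right and rows downward; lengths in m; the calibration is good to about 2 mm. A picture is of the moment at which its call begins. There is no depth.
A pose or a line that the arm cannot do raises env.MotionError and nothing moves.
- job.hand_in(): hands the job in; it is judged then, once.
The state is a dict: "clock": time; "joints": joint angles; "qvel": joint speeds; "joint_efforts": joint torques, N m; "position": TCP position; "ee_rot": TCP orientation; "contact_force": force on the tool from outside, world axes, zero at the start; "ft_torque": the same for the moment, N m; "finger_gap": opening from 0.0 (shut) to 1.0 (fully open); "gripper_force": force on a finger pad.
Only numpy, scipy, OpenCV 4.12 (cv2) and the standard library are available. Lean on these libraries where they do the work, as an engineer would, in place of code of your own. Each camera call takes 0.05 s, during which the arm holds its last target. There are 200 camera calls.

## Working session

There is one attempt and no reset: what is moved stays moved. The work goes in short steps, each a Python script; the robot and the scene stay as the last script left them, time stands still between calls to the robot, and variables do not carry over. Pictures are saved under pics/ and viewed, at most 10 in all, crops included, and the job is handed in when it is done.

```bash
mkdir -p pics; python3 - <<'E'
from bench import env,monitor,eyes
import cv2,numpy as np
s=monitor.sense();print({k:np.round(v,3) for k,v in s.items()})
print(env.hold_point_z)
fs=[]
for n in("scene","side"):
    d=eyes.grab_frame(n);np.savez(f"pics/{n}0.npz",**d);cv2.imwrite(f"pics/{n}0.png",d["frame"][:,:,::-1])
    V=d["view"];print(n,np.round(d["mtx"],1).tolist(),np.round(-V[:3,:3].T@V[:3,3],3),np.round(V[:3,:3],2).tolist())
d=eyes.grab_frame("wrist");V=d["view"];print(np.round(d["mtx"],1).tolist(),np.round(-V[:3,:3].T@V[:3,3],3),np.round(V[:3,:3],2).tolist())
E
```

```text
{'clock': np.float64(0.0), 'joints': array([-0.223,  0.313,  1.498, -0.   ,  1.331, -0.223]), 'qvel': array([ 0.001, -0.003,  0.001,  0.001, -0.001, -0.   ]), 'joint_efforts': array([-1.0000e-03, -4.1226e+01, -2.5974e+01, -0.0000e+00,  4.0000e-03,
       -0.0000e+00]), 'position': array([0.525, 0.   , 0.231]), 'ee_rot': array([ 0.707,  0.707, -0.   , -0.001]), 'contact_force': array([ 0.903, -0.051, -0.45 ]), 'ft_torque': array([-0.008,  0.004,  0.006]), 'gripper_force': np.float64(0.0), 'finger_gap': np.float64(1.001)}
0.0187
scene [[436.9, 0.0, 319.3], [0.0, 436.9, 238.2], [0.0, 0.0, 1.0]] [1.154 0.089 0.552] [[-0.23, 0.97, 0.0], [0.65, 0.16, -0.75], [-0.73, -0.17, -0.67]]
side [[523.2, 0.0, 324.7], [0.0, 523.2, 232.2], [0.0, 0.0, 1.0]] [0.331 0.552 0.628] [[-0.92, -0.4, -0.0], [-0.26, 0.6, -0.76], [0.31, -0.69, -0.66]]
[[350.9, 0.0, 316.3], [0.0, 350.9, 245.6], [0.0, 0.0, 1.0]] [0.524 0.077 0.373] [[1.0, -0.0, -0.0], [-0.0, -0.96, 0.29], [-0.0, -0.29, -0.96]]
```

View pics/scene0.png

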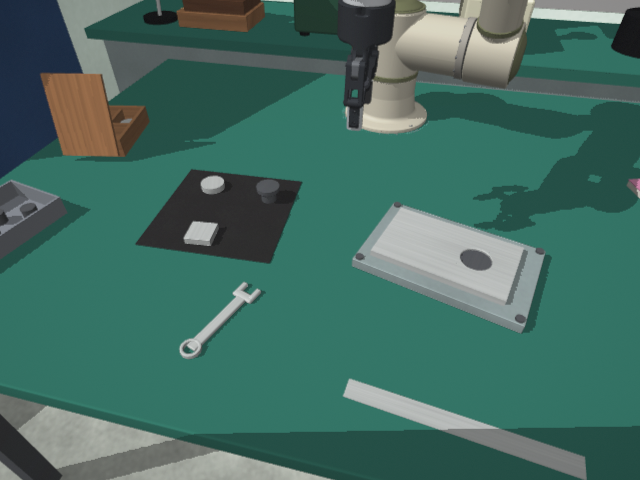

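View pics/side0.png

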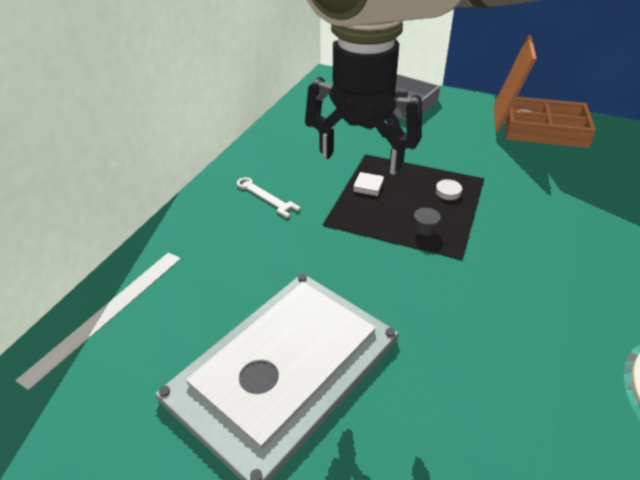

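Scene: round block (213,185), square (202,233), anvil (268,190), recess (476,260), bolts at about (397,205), (540,251), (520,318), (360,257). Side: block (449,190), recess (259,377), bolts (390,331), (256,475), (165,391), (302,278).

```bash
cat > h.py <<'E'
from bench import env,monitor,eyes,kinematics
import cv2,numpy as np
def tri(d1,p1,d2,p2):
    P=[d["mtx"]@d["view"][:3] for d in(d1,d2)]
    X=cv2.triangulatePoints(P[0],P[1],np.float64(p1).reshape(2,1),np.float64(p2).reshape(2,1))[:,0]
    return X[:3]/X[3]
def onplane(d,p,z):
    R,t=d["view"][:3,:3],d["view"][:3,3];c=-R.T@t
    r=R.T@np.linalg.solve(d["mtx"],[p[0],p[1],1.]);return c+r*(z-c[2])/r[2]
def proj(d,X):
    q=d["mtx"]@(d["view"][:3,:3]@X+d["view"][:3,3]);return q[:2]/q[2]
def snap(n,f):
    d=eyes.grab_frame(n);cv2.imwrite(f"pics/{f}.png",d["frame"][:,:,::-1]);np.savez(f"pics/{f}.npz",**d);return d
def circle(d,X0,z,r,bright,tol=.012):
    """rectify plane z at 0.25mm/px around X0, find the disc of radius r; returns world xy"""
    w=.06;s=.00025;n=int(2*w/s)
    g=np.mgrid[0:n,0:n].astype(float);wx=X0[0]-w+g[1]*s;wy=X0[1]-w+g[0]*s
    q=(d["mtx"]@(d["view"][:3,:3]@np.stack([wx.ravel(),wy.ravel(),np.full(n*n,z)])+d["view"][:3,3:]))
    m=(q[:2]/q[2]).astype(np.float32).reshape(2,n,n)
    im=cv2.cvtColor(cv2.remap(d["frame"],m[0],m[1],cv2.INTER_LINEAR),cv2.COLOR_RGB2GRAY)
    _,b=cv2.threshold(im,0,255,cv2.THRESH_OTSU)
    if not bright:b=255-b
    c,_=cv2.findContours(b,cv2.RETR_EXTERNAL,cv2.CHAIN_APPROX_NONE)
    c=[k for k in c if cv2.contourArea(k)>.4*np.pi*(r/s)**2]
    out=[]
    for k in c:
        (x,y),ax,_=cv2.fitEllipse(k);out.append((X0[0]-w+x*s,X0[1]-w+y*s,ax[0]*s,ax[1]*s))
    return min(out,key=lambda o:np.hypot(o[0]-X0[0],o[1]-X0[1])),im
E
python3 - <<'E'
from h import *
A=np.load("pics/scene0.npz");B=np.load("pics/side0.npz")
for n,p,q in[("round",(213,185),(449,190)),("anvil",(268,187),(427,216)),("square",(202,232),(369,184)),("recess",(476,260),(259,377)),("b--",(397,205),(390,331)),("b-+",(540,251),(256,475)),("b++",(520,318),(165,391)),("b+-",(360,257),(302,278))]:
    print(n,np.round(tri(A,p,B,q),4))
E
```

```text
round [ 0.4461 -0.3186  0.0068]
anvil [ 0.4588 -0.1875  0.0329]
square [ 0.5985 -0.2729  0.0086]
recess [0.5738 0.2239 0.0277]
b-- [0.4402 0.0761 0.0202]
b-+ [0.5159 0.3364 0.0207]
b++ [0.6798 0.2878 0.02  ]
b+- [0.6041 0.0292 0.0189]
```

```bash
cat >> h.py <<'E'
from scipy.spatial.transform import Rotation as Ro
yaw=-np.arctan2(.0757,.2603)
Q=(Ro.from_euler('z',yaw)*Ro.from_quat([.70710678,.70710678,0,0])).as_quat()
ey=np.array([np.sin(-yaw),np.cos(yaw),0]);ex=np.array([np.cos(yaw),-np.sin(-yaw),0])
E
python3 - <<'E'
from h import *
rec=np.array([.574,.224,0]);blk=np.array([.446,-.3186,0])
for n,P,zt,r,br in[("rec",rec,.032,.0265,0),("blk",blk,.017,.025,1)]:
    env.reach(P+[0,0,.23],Q);a=snap("wrist",n+"1")
    env.movel(P+[0,0,.15],.15);b=snap("wrist",n+"2")
    for d in(a,b):
        try:
            o,im=circle(d,P,zt,r,br);print(n,np.round(o,4),proj(d,np.array([o[0],o[1],zt])).round(1))
            cv2.imwrite("pics/rect_%s.png"%n,im)
        except Exception as e:print(n,e)
print(monitor.sense()["clock"],monitor.sense()["joints"].round(2))
cv2.imwrite("pics/m1.png",np.vstack([np.hstack([cv2.resize(cv2.imread(f"pics/{n}{i}.png"),(400,300)) for i in(1,2)]) for n in("rec","blk")]))
E
```

```text
rec [0.5741 0.2252 0.0526 0.0532] [316.9 216.8]
rec [0.5741 0.2252 0.0525 0.0532] [316.5 239.8]
blk [ 0.4474 -0.3158  0.0495  0.0499] [317.8 213.5]
blk [ 0.4475 -0.3158  0.0494  0.0499] [317.7 232.3]
4.6583 [-0.83  0.44  1.54 -0.    1.16 -0.55]
```

View pics/m1.png

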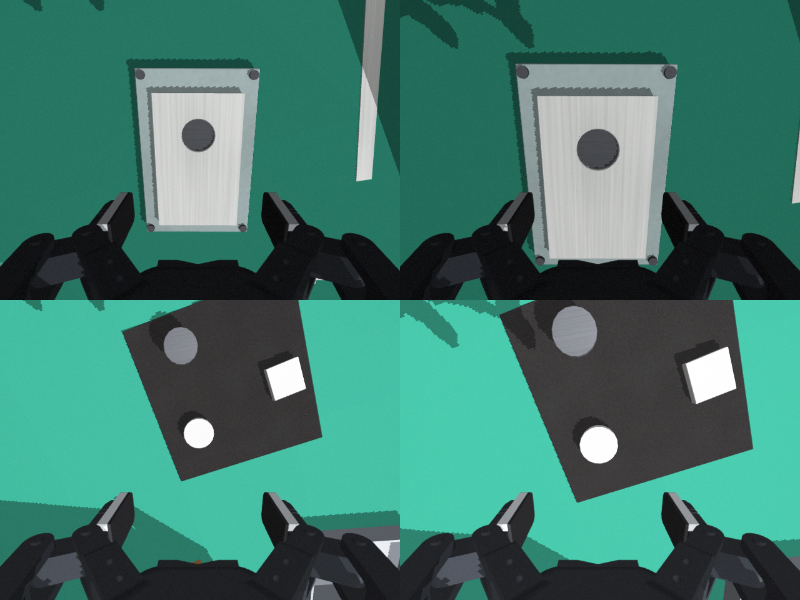

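Wrist views: recess dark disc (about (317,217) / (316,240) full size) and bright block (318,214) / (318,232). The two heights agree, and the diameters come out at 53 and 50 mm, as they should.

```bash
python3 - <<'E'
from h import *
L=lambda n:np.load(f"pics/{n}.npz")
print("tri rec",tri(L("rec1"),(316.9,216.8),L("rec2"),(316.5,239.8)).round(4),"blk",tri(L("blk1"),(317.8,213.5),L("blk2"),(317.7,232.3)).round(4))
p=np.array([.4475,-.3158,0])
env.movel(p+[0,0,.06],.15,Q)
g=env.movel(p+[0,0,.005],.04,guard=6);s=monitor.sense();print("down",g,s["position"].round(4),s["contact_force"].round(2))
if not g:
    env.close_gripper(25);s=monitor.sense();print("grip",s["finger_gap"],s["gripper_force"],s["contact_force"].round(2),s["position"].round(4))
    env.movel(p+[0,0,.015],.03);env.movel(p+[0,0,.13],.15);s=monitor.sense();print("up",s["finger_gap"],s["gripper_force"],s["contact_force"].round(2),s["clock"])
    snap("wrist","held");snap("side","held_s")
    m=np.hstack([cv2.resize(cv2.imread("pics/held.png"),(400,300)),cv2.resize(cv2.imread("pics/held_s.png")[60:300,300:620],(400,300))]);cv2.imwrite("pics/m2.png",m)
E
```

```text
tri rec [0.5741 0.225  0.0314] blk [ 0.4474 -0.316   0.0162]
down False [ 0.4476 -0.3159  0.0052] [ 0.03 -0.3   0.07]
grip 0.571933282571957 25.451596677303314 [-2.07  1.59  5.48] [ 0.4476 -0.3159  0.0054]
up 0.5738450100808161 26.149504780769348 [-0.91  0.03 -2.  ] 8.7667
```

View pics/m2.png

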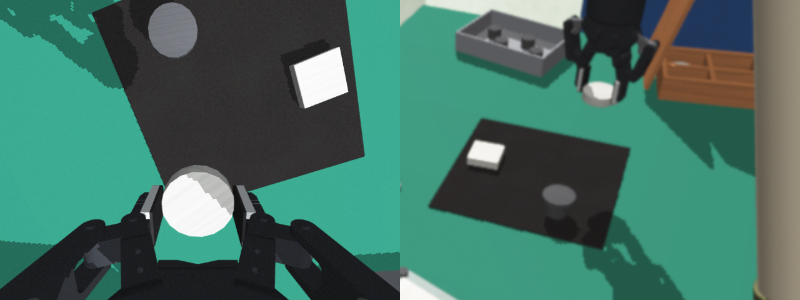

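The block is held about level between the pads (wrist view about (198,202) in the half-size picture), and the bystanders have not moved.

```bash
python3 - <<'E'
from h import *
rec=np.array([.5741,.2251,0]);c=rec-.095*ey;print(c)
env.reach(c+[0,0,.13],Q);env.movel(c+[0,0,.048],.1);env.hold(.3)
f0=monitor.sense()["contact_force"]
g=env.movel(c+[0,0,.030],.008,guard=2.5);s=monitor.sense();print("touch",g,s["position"].round(4),(s["contact_force"]-f0).round(2),s["ft_torque"].round(2),s["finger_gap"],s["clock"])
d=snap("wrist","placed");e=snap("side","placed_s")
z=.046
o,im=circle(d,c,z,.025,1);print(np.round(o,4))
cv2.imwrite("pics/m3.png",np.hstack([cv2.resize(cv2.imread("pics/placed.png"),(400,300)),cv2.resize(cv2.imread("pics/placed_s.png")[200:440,140:460],(400,300))]))
E
```

```text
[0.54757133 0.13387923 0.        ]
touch True [0.5476 0.1339 0.0343] [-2.44  0.14  5.76] [-0.04  0.1  -0.06] 0.5717025669441931 13.3667
[0.5417 0.1183 0.0625 0.0786]
```

View pics/m3.png

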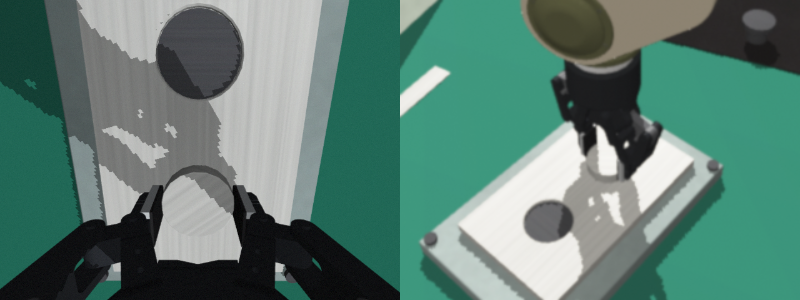

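The block is flat on the clear end, with the recess ahead at about (400,106) full size and the block at about (397,404). Next I'll fit both circles precisely.

```bash
cat >> h.py <<'E'
def hough(d,X0,z,r,w=.04,s=.0002,f=None):
    n=int(2*w/s);g=np.mgrid[0:n,0:n]*s-w
    W=X0[:2,None]+ex[:2,None]*g[1].ravel()+ey[:2,None]*g[0].ravel()
    q=d["mtx"]@(d["view"][:3,:3]@np.vstack([W,np.full(n*n,z)])+d["view"][:3,3:])
    m=(q[:2]/q[2]).astype(np.float32).reshape(2,n,n)
    im=cv2.GaussianBlur(cv2.cvtColor(cv2.remap(d["frame"],m[0],m[1],cv2.INTER_CUBIC),cv2.COLOR_RGB2GRAY),(0,0),2)
    c=cv2.HoughCircles(im,cv2.HOUGH_GRADIENT_ALT,1,20,param1=60,param2=.3,minRadius=int((r-.0012)/s),maxRadius=int((r+.0012)/s))
    if f:
        v=cv2.cvtColor(im,cv2.COLOR_GRAY2BGR)
        for k in([] if c is None else c[0][:1]):cv2.circle(v,(int(k[0]),int(k[1])),int(k[2]),(0,0,255),1)
        cv2.imwrite(f"pics/{f}.png",v)
    return [] if c is None else [tuple(np.round(((k[0]*s-w)*1e3,(k[1]*s-w)*1e3,k[2]*s*1e3),2)) for k in c[0][:3]]
E
python3 - <<'E'
from h import *
rec=np.array([.5741,.2251,0]);c=rec-.095*ey;p=np.array([.4475,-.3158,0])
L=lambda n:np.load(f"pics/{n}.npz")
print("offsets in stage axes, mm: x,y,r")
for n in("rec1","rec2","placed"):print(n,hough(L(n),rec,.032,.0265,f="h_"+n))
for n in("blk1","blk2"):print(n,hough(L(n),p,.017,.025))
print("held",hough(L("held"),p,.142,.025,f="h_held"));print("placed",hough(L("placed"),c,.046,.025,f="h_pl"))
cv2.imwrite("pics/m4.png",np.hstack([cv2.resize(cv2.imread(f"pics/h_{k}.png"),(266,266)) for k in("placed","held","pl")]))
E
```

```text
offsets in stage axes, mm: x,y,r
rec1 [(np.float32(-0.2), np.float32(0.8), np.float32(26.37))]
rec2 [(np.float32(-0.6), np.float32(0.4), np.float32(26.49))]
placed [(np.float32(0.2), np.float32(0.0), np.float32(26.32))]
blk1 [(np.float32(-0.2), np.float32(0.4), np.float32(24.84))]
blk2 [(np.float32(0.2), np.float32(1.0), np.float32(25.25))]
held [(np.float32(-1.4), np.float32(0.8), np.float32(24.25))]
placed [(np.float32(-1.4), np.float32(-0.8), np.float32(24.78))]
```

View pics/m4.png

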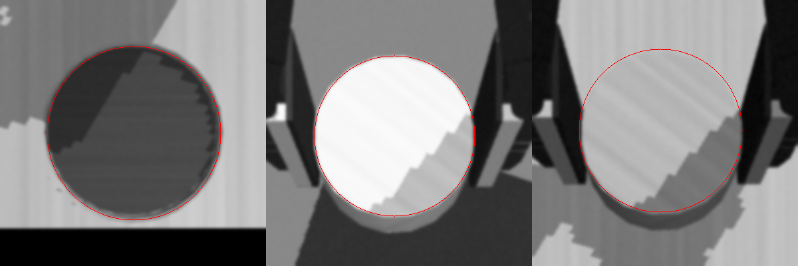

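```bash
python3 - <<'E'
from h import *
rec=np.array([.5741,.2251,0]);t=rec+.0014*ex;z=.0343
def rep(n):
    s=monitor.sense();print(n,s["position"].round(4),s["contact_force"].round(2),s["ft_torque"].round(2),round(s["finger_gap"],4),round(s["clock"],2))
rep("0")
for a in(.07,.03,.012,.004,0):
    g=env.movel(t-a*ey+[0,0,z],.04,guard=12);rep((a,g))
    if g:break
env.hold(.3);d=snap("wrist","slid");e=snap("side","slid_s")
print("block",hough(d,rec,.046,.025,f="h_slid"),hough(d,rec,.042,.025))
cv2.imwrite("pics/m5.png",np.hstack([cv2.resize(cv2.imread("pics/slid.png"),(400,300)),cv2.resize(cv2.imread("pics/slid_s.png")[240:480,140:460],(400,300))]))
E
```

```text
0 [0.5476 0.1339 0.0343] [-0.49  0.3   6.03] [ 0.01  0.06 -0.02] 0.5689 13.47
(0.07, False) [0.5561 0.158  0.0344] [0.08 1.7  3.68] [ 0.31 -0.18  0.05] 0.5674 14.25
(0.03, False) [0.5672 0.1967 0.0344] [-0.69 -0.25  4.04] [-0.26 -0.01  0.04] 0.5699 15.4
(0.012, False) [0.5721 0.2139 0.0343] [0.89 2.9  3.93] [ 0.35 -0.12  0.01] 0.5692 16.0
(0.004, False) [0.5743 0.2212 0.034 ] [0.21 1.75 1.18] [ 0.15 -0.06  0.01] 0.567 16.35
(0, False) [0.5751 0.2248 0.0338] [-0.32 -0.2  -2.32] [-0.03 -0.05  0.03] 0.5676 16.6
block [(np.float32(-0.2), np.float32(-0.2), np.float32(24.65)), (np.float32(-1.2), np.float32(6.2), np.float32(25.28))] [(np.float32(-0.2), np.float32(-3.0), np.float32(25.42))]
```

View pics/m5.png

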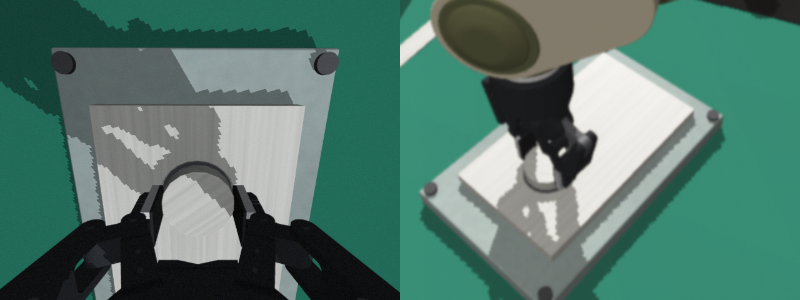

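The block covers the recess, and the wrist force (-2.3 N) shows that the gripper carries its weight, so the plate's edge no longer supports it. I'll lower it gently under guard, then release.

```bash
python3 - <<'E'
from h import *
rec=np.array([.5741,.2251,0]);t=rec+.0014*ex
def rep(n):
    s=monitor.sense();print(n,s["position"].round(4),s["contact_force"].round(2),s["ft_torque"].round(2),round(s["finger_gap"],4),round(s["clock"],2))
g=env.movel(t+[0,0,.0310],.006,guard=2.5);rep(g)
env.release();env.hold(.3);rep("open")
env.movel(t+[0,0,.13],.1);env.hold(.3)
d=snap("wrist","out");e=snap("side","out_s");f=snap("scene","out_c")
print("block z42",hough(d,rec,.042,.025,f="h_out"),"z46",hough(d,rec,.046,.025));rep("up")
m=cv2.resize(cv2.imread("pics/h_out.png"),(300,300));a=cv2.resize(cv2.imread("pics/out_s.png")[320:440,180:340],(400,300));b=cv2.resize(cv2.imread("pics/out_c.png")[210:310,400:550],(450,300));w=cv2.resize(cv2.imread("pics/out.png"),(400,300))
cv2.imwrite("pics/m6.png",np.vstack([np.hstack([w,a]),np.hstack([m,b,np.zeros((300,50,3),np.uint8)])]))
E
```

```text
False [0.5755 0.2247 0.031 ] [ 0.44 -0.3  -1.49] [ 0.01 -0.   -0.03] 0.5652 17.7
open [0.5755 0.2247 0.031 ] [0.86 0.7  0.36] [0.01 0.02 0.02] 1.0016 18.46
block z42 [(np.float32(-0.2), np.float32(2.4), np.float32(25.24))] z46 [(np.float32(0.0), np.float32(3.8), np.float32(25.18))]
up [0.5754 0.2247 0.1299] [ 0.27 -0.49  0.13] [0.01 0.05 0.  ] 0.998 20.05
```

View pics/m6.png

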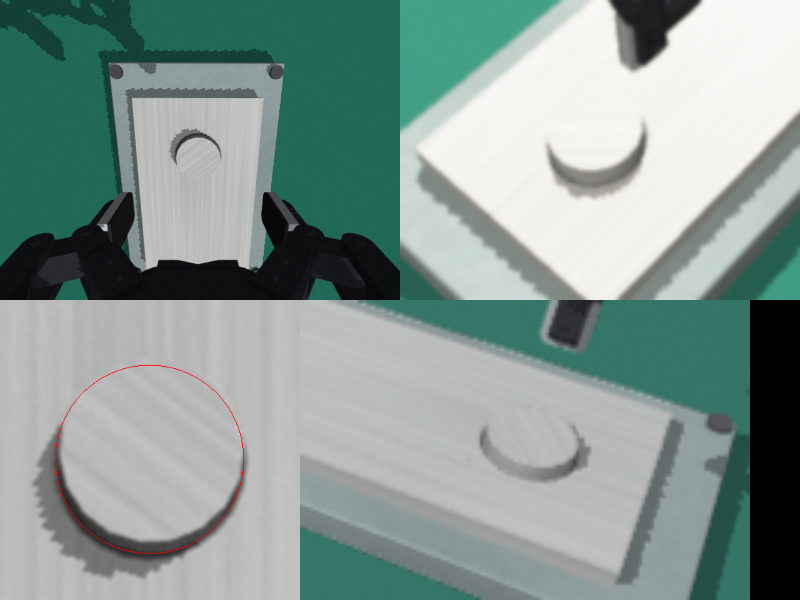

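The block stands in the recess, apparently level, but these views can't tell 10 mm proud from 14 mm. I'll take a closer oblique wrist view with predictions for both cases.

```bash
python3 - <<'E'
from h import *
rec=np.array([.5741,.2251,0]);rec=rec
env.movel(rec+.05*ey+[0,0,.13],.15);env.movel(rec+.05*ey+[0,0,.09],.1);env.hold(.2);d=snap("wrist","obl")
env.movel(rec+.05*ey+.07*ex+[0,0,.10],.1);env.hold(.2);d2=snap("wrist","obl2")
a=np.linspace(0,2*np.pi,200)
tiles=[]
for n,dd in(("obl",d),("obl2",d2)):
    c=proj(dd,rec+[0,0,.037]).astype(int);x,y=c[0]-66,c[1]-50
    im=cv2.imread(f"pics/{n}.png")
    M=np.float32([[3,0,-3*x],[0,3,-3*y]]);base=cv2.warpAffine(im,M,(400,300),flags=cv2.INTER_CUBIC);ov=base.copy()
    for r,z,col in((.0265,.032,(255,0,0)),(.025,.042,(0,200,0)),(.025,.046,(0,0,255))):
        P=np.array([(M[:,:2]@proj(dd,rec+r*(np.cos(t)*ex+np.sin(t)*ey)+[0,0,z])+M[:,2]) for t in a]);cv2.polylines(ov,[P.round().astype(np.int32)],True,col,1)
    tiles.append(np.hstack([base,ov]))
cv2.imwrite("pics/m7.png",np.vstack(tiles));print(monitor.sense()["clock"])
E
```

```text
22.4417
```

View pics/m7.png

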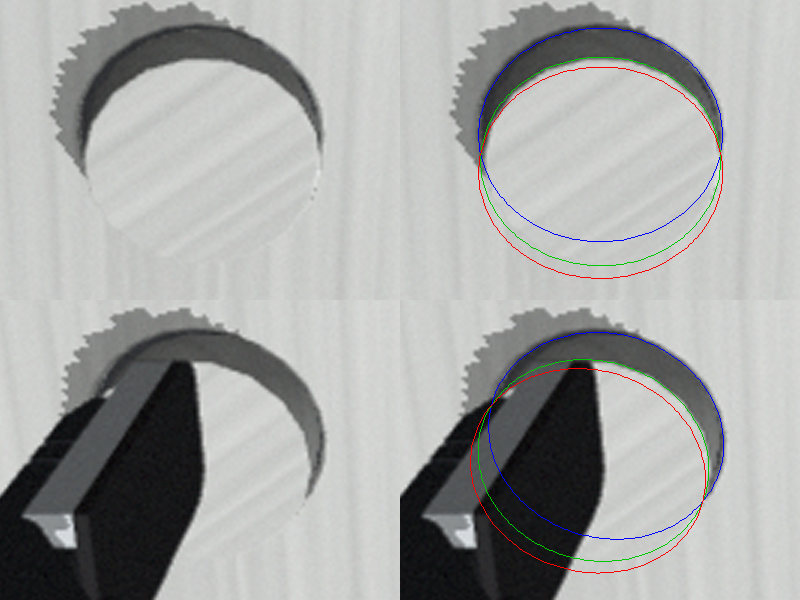

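The predicted recess rim (blue) and the seated top (green, 10 mm proud) match the image all round in both views. The unseated prediction (red) doesn't. The block is home and flat, so I'll retreat and hand in.

```bash
python3 - <<'E'
from h import *
from bench import job
p=monitor.sense()["position"]
env.movel([p[0],p[1],.2],.15);env.hold(.3);print(monitor.sense()["contact_force"].round(2));print(job.hand_in())
E
```

```text
[ 0.1  -0.68  0.59]
the job is handed in; nothing more can be done
None
```

The round block was set on the clear end, slid along the plate into the recess and released; wrist views show it 10 mm proud and flat, and the job was handed in at about 23 s with the robot clear, though no verdict came back.

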